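# Shut down the marking conveyor and clear its catch tray

### The job

Shut the little bench conveyor down and clear it: turn the speed knob on the control unit fully anticlockwise (seen from above) to its end stop, and only then push the toggle switch beside it all the way over to its other end, away from the robot. After that move the two die-cast boxes one at a time from the catch tray into the grey tote, setting each down on the tote's floor before letting go (do not drop them), so that both stand flat on their bases, lids up, side by side. Leave the knob and switch off, and do not disturb the solder spool, the tip cleaner or the screwdriver.

Things in the scene. Friction and masses are not known exactly. Their poses are not given: they have to be found in the camera images.
- control: Control unit, a black box 150 x 200 x 60 mm (x, y, z) with a grey top plate, fixed to the bench. It may stand on the left or the right of the tray, the tote on the other side. Origin: centre of its underside; z up. The knob's axis is at (0, -47 mm), the switch's pivot at (0, +50 mm) in its frame.
- knob (a joint): Angle of the speed knob on top of the control unit, in rad: 0 is the anticlockwise end stop (minimum), growing clockwise seen from above to 4.7. Starts at 1.2 to 2.4.
- knob_grip (a point): Grip point on the knob's vertical axis, 37 mm above the control unit's top. Black 44 mm disc on a 68 mm base, with an upright bar 42 mm long (this point's x), 14 mm wide (y), 32 mm high, its top 7 mm above this point. A white line on its top marks the -x half; at the end stop it points to the control unit's -x edge (nearest the robot), at a long scale mark.
- switch (a joint): Angle of the toggle switch in rad: 0 leans to the control unit's -x side (towards the robot) = on; 1.0 leans to the +x side (away from the robot) = off. It stays where it is left. Starts at 0 to 0.12.
- switch_tip (a point): Centre of the 26 mm steel ball at the end of the toggle lever (rod 10 mm thick, 50 mm from pivot to ball centre). The pivot is 22 mm above the control unit's top, its axis along the control unit's y; the ball centre stands 66 mm above the top and 24 mm to -x of the pivot at 0, 24 mm to +x at 1.0. Its block is 70 x 50 x 25 mm (x, y, z), with a 36 mm high pivot boss.
- catch_tray: Catch tray of the bench conveyor, fixed: an open sheet-steel tray 160 x 280 x 34 mm (x, y, z), walls and floor 4 mm thick. Origin: centre of its underside; z up. On its +x side a chute rises from the tray's rim to the belt, 84 mm high and 180 mm wide over its rails, and a hood up to 183 mm high begins 250 mm from the origin.
- casting_a: One of two equal finished parts lying in the catch tray: a closed die-cast aluminium box, 60 mm long (x) x 35 mm wide (y) x 34 mm high, with a lid held by four screws, about 0.13 kg. Origin: centre of its underside; z up.
- casting_b: The other die-cast box, equal to casting_a.
- tote: Grey plastic tote, an open box 180 x 230 x 60 mm (x, y, z), walls and floor 4 mm thick, with a rim 6 mm wide outside, loose, about 0.7 kg. Origin: centre of its underside; z up.
- tote_in (a point): Centre of the tote's inner floor, axes as the tote's; the inside is 172 mm (x) by 222 mm (y) and 56 mm deep.
- spool: Bystander: solder spool standing on its flange, 60 mm diameter, 34 mm high. Origin: centre of its underside.
- tip_cleaner: Bystander: black domed tip cleaner, 72 mm diameter, 50 mm high. Origin: centre of its underside.
- screwdriver: Bystander: screwdriver lying on the bench, about 200 mm long along its x axis. Origin: underside, at about its middle.
Mind the look-alikes: they are no part of the job. What is shaped like the casting_b but purple is not meant. Leave any yellow look-alike of the casting_a alone.

How it is judged:
On the way, in this order (a step that is already met when the one before it is completed fails the run):
1. the speed knob is at its anticlockwise end stop (within 0.1 rad), the switch not yet thrown (value of joint knob below 0.1 rad and value of joint switch below 0.5 rad), for 0.2 s.
2. with the knob at its stop, the switch is over at its far end (value of joint knob below 0.1 rad and value of joint switch above 0.85 rad), for 0.2 s.
3. a first die-cast box is lowered in the gripper to within 20 mm of the tote's floor (((z of casting_a in the frame of tote_in between -0.01 and 0.02 m and x of casting_a in the frame of tote_in between -0.085 and 0.085 m and y of casting_a in the frame of tote_in between -0.11 and 0.11 m and contact force between the fingers and casting_a above 0.5 N) or (z of casting_b in the frame of tote_in between -0.01 and 0.02 m and x of casting_b in the frame of tote_in between -0.085 and 0.085 m and y of casting_b in the frame of tote_in between -0.11 and 0.11 m and contact force between the fingers and casting_b above 0.5 N))), for 0.1 s.
4. with the first box standing in the tote, the second is lowered in the gripper to within 20 mm of its floor ((((z of casting_a in the frame of tote_in between -0.01 and 0.008 m and x of casting_a in the frame of tote_in between -0.085 and 0.085 m and y of casting_a in the frame of tote_in between -0.11 and 0.11 m and angle between casting_a's own z axis and vertical below 0.15 rad) and (z of casting_b in the frame of tote_in between -0.01 and 0.02 m and x of casting_b in the frame of tote_in between -0.085 and 0.085 m and y of casting_b in the frame of tote_in between -0.11 and 0.11 m and contact force between the fingers and casting_b above 0.5 N)) or ((z of casting_b in the frame of tote_in between -0.01 and 0.008 m and x of casting_b in the frame of tote_in between -0.085 and 0.085 m and y of casting_b in the frame of tote_in between -0.11 and 0.11 m and angle between casting_b's own z axis and vertical below 0.15 rad) and (z of casting_a in the frame of tote_in between -0.01 and 0.02 m and x of casting_a in the frame of tote_in between -0.085 and 0.085 m and y of casting_a in the frame of tote_in between -0.11 and 0.11 m and contact force between the fingers and casting_a above 0.5 N)))), for 0.1 s.
At the end, for the whole second after the job is handed in: The knob is within 0.1 rad of its anticlockwise end stop, the switch is past 0.85 rad (off), and both die-cast boxes stand at rest in the upright tote, bases within 8 mm of its floor and lids up within 0.15 rad (all of step 2 and z of casting_a in the frame of tote_in between -0.01 and 0.008 m and x of casting_a in the frame of tote_in between -0.085 and 0.085 m and y of casting_a in the frame of tote_in between -0.11 and 0.11 m and angle between each of casting_a, casting_b's own z axis and vertical below 0.15 rad and z of casting_b in the frame of tote_in between -0.01 and 0.008 m and x of casting_b in the frame of tote_in between -0.085 and 0.085 m and y of casting_b in the frame of tote_in between -0.11 and 0.11 m and linear speed of each of casting_a, casting_b below 0.02 m/s and angle between tote's own z axis and vertical below 0.1 rad); the robot touches nothing.
It fails at once if the spool is moved by more than 20 mm (distance of spool from where it was at the start of the episode above 0.02 m).
It fails at once if the tip cleaner is moved by more than 20 mm (distance of tip_cleaner from where it was at the start of the episode above 0.02 m).
It fails at once if the screwdriver is moved by more than 20 mm (distance of screwdriver from where it was at the start of the episode above 0.02 m).
It also fails if it takes over 72 s, if anything falls off the work surface, if the arm or the gripper's body presses on something with over 40 N, if the wrist force passes 120 N, or if a joint passes its speed limit or range.

### The arm

A 7-joint arm with a two-finger parallel gripper is mounted at the origin on the work surface. World frame = base frame: x ahead of the robot, y to its left, z up, the work surface at z = 0. Lengths are in m, angles in rad, forces in N, time in s.
With the tool pointing down it reaches from about 0.375 to 0.925 m from the base axis. Payload 3.1 kg.
Tool frame: the origin (TCP) lies between the finger pads; the fingertips stand 25 mm ahead of it and the grasp point (between the pads) lies 6 mm ahead of it (manip.tcp_to_tips is the distance from the TCP to the fingertips, in m); z points along the fingers, y is the line along which they close (so a half turn about z gives the same grasp; the last joint's range is limited). The gripper opens to 85 mm and grips with 20 to 120 N. Pads are 22 mm wide; open, the fingers measure 114 mm over their backs; the gripper's body (76 mm by 85 mm) begins 54 mm behind the grasp point. The pads swing forward as they close: fully open they stand 13 mm farther back than shut.
Start: joints at [1.181, 0.383, 0.044, 1.598, -0.018, 1.161, -0.05], TCP at [0.187, -0.623, 0.256] pointing down, gripper open.
Joint ranges: [-2.61, 2.61], [-0.41, 2.15], [-1.48, 1.57], [0, 2.5], [-1.57, 4.71], [0.05, 1.97], [-2.85, 2.85]. Speed limits (rad/s): [2.79, 2.79, 3.14, 3.14, 3.14, 3.14, 3.14].

### API

Orientations are given as a unit quaternion [x, y, z, w].
In Python, from plant import manip gives the robot as it stands. The module is installed in compiled form; this text tells all that it offers. Calls block until the motion is done:
- manip.move_to(position, orientation): joint-space move of the TCP to a pose.
- manip.move_straight(position, rot=None, vel=0.15, f_stop=None): straight line of the TCP; rot=None keeps the orientation; vel is the mean speed in m/s. With f_stop (N) it stops when the force on the tool has changed by that much, and returns True; else False.
- manip.movej(angles): joint-space move.
- manip.move_gripper(opening, squeeze=None): opening from 0.0 (shut) to 1.0 (fully open); squeeze is the grip in N (None keeps the last); returns when the fingers have stopped.
- manip.wait(seconds).
- manip.inverse_kinematics(position, orientation): joint angles nearest the present ones, or None.
- manip.state(): the state.
- manip.get_image(name): name is "scene" or "top"; returns a dict with "pixels" (400x640x3 uint8, red, green, blue), "camera_matrix" (3x3 intrinsics, pixels), "k1" (the pictures are not rectified: a ray, as slopes to the right and down, at radius r is drawn at 1 + k1 r^2 times it, then the intrinsics apply), "position" and "attitude" of the camera in the world. Camera axes: x right, y down, z forward; pixel columns grow to the right and rows downward; lengths in m; the calibration is good to about 2 mm. A picture is of the moment at which its call begins. There is no depth.
A pose or a line that the arm cannot do raises manip.IKError and nothing moves.
- manip.sign_off(): hands the job in; it is judged then, once.
The state is a dict: "t": time; "joint_positions": joint angles; "dq": joint speeds; "joint_efforts": joint torques, N m; "eef_pos": TCP position; "tcp_rot": TCP orientation; "contact_force": force on the tool from outside, world axes, zero at the start; "wrist_torque": the same for the moment, N m; "width": opening from 0.0 (shut) to 1.0 (fully open); "gripper_force": force on a finger pad.
Only numpy, scipy, OpenCV 4.12 (cv2) and the standard library are available. Lean on these libraries where they do the work, as an engineer would, in place of code of your own. Each camera call takes 0.05 s, during which the arm holds its last target. There are 200 camera calls.

## Working session

There is one attempt and no reset: what is moved stays moved. The work goes in short steps, each a Python script; the robot and the scene stay as the last script left them, time stands still between calls to the robot, and variables do not carry over. Pictures are saved under pics/ and viewed, at most 10 in all, crops included, and the job is handed in when it is done.

```bash
mkdir -p pics
cat > h.py <<'E'
import numpy as np, cv2
from scipy.spatial.transform import Rotation as R
from plant import manip
def rot(a): # attitude -> matrix
    a=np.array(a); return a if a.shape==(3,3) else R.from_quat(a).as_matrix()
def snap(n,f=None):
    im=manip.get_image(n)
    if f: cv2.imwrite(f,im["pixels"][:,:,::-1])
    return im
def ray(im,u,v):
    K=np.array(im["camera_matrix"]);d=np.array([(u-K[0,2])/K[0,0],(v-K[1,2])/K[1,1]]);s=d.copy()
    for _ in range(30): s=d/(1+im["k1"]*(s@s))
    w=rot(im["attitude"])@np.array([s[0],s[1],1]); return np.array(im["position"]),w
def on(im,u,v,z):
    p,w=ray(im,u,v); return p+w*(z-p[2])/w[2]
def proj(im,P):
    c=rot(im["attitude"]).T@(np.array(P)-np.array(im["position"]));s=c[:2]/c[2];s=s*(1+im["k1"]*(s@s))
    K=np.array(im["camera_matrix"]);return np.array([K[0,0]*s[0]+K[0,2],K[1,1]*s[1]+K[1,2]])
def down(yaw): # tool y axis at world angle yaw+90deg (tool x axis at yaw), z down
    return (R.from_euler('z',yaw)*R.from_euler('x',np.pi)).as_quat()
E
python3 - <<'E'
from h import *
import pickle
d={}
for n in("scene","top"):
    d[n]=snap(n,f"pics/{n}0.png"); print(n,d[n]["position"],d[n]["attitude"],d[n]["camera_matrix"],d[n]["k1"])
pickle.dump(d,open("d0.pkl","wb"))
s=manip.state();print(s["tcp_rot"],s["t"],manip.tcp_to_tips)
E
```

```text
scene [1.00089918 0.6813441  0.70086871] [ 0.27098543  0.85312476 -0.42670969 -0.12908863] [[410.76306471   0.         318.30432667]
 [  0.         410.76306471 198.77264987]
 [  0.           0.           1.        ]] -0.06295709306417546
top [0.44385698 0.0113062  1.18608226] [-0.70064437  0.71214646 -0.03948857  0.0196351 ] [[434.58536534   0.         324.75328981]
 [  0.         434.58536534 199.66179758]
 [  0.           0.           1.        ]] -0.09767522637073169
[ 9.89368130e-01  1.45427962e-01 -2.30590579e-04 -1.16537522e-03] 0.1 0.025
```

View pics/top0.png

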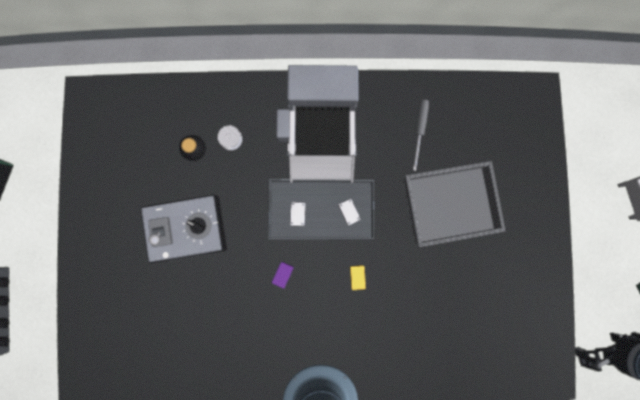

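View pics/scene0.png

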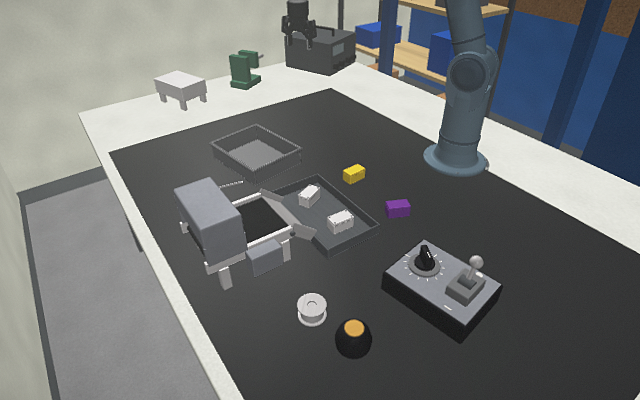

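Top view: the silver candidates for the castings are at (298,214) and (349,211) in the tray. The look-alikes are purple (283,275) and yellow (358,278), and I will leave them alone. The control unit is on the left at (182,228), with the knob at (198,226) and the ball at (155,239). The tote is at (455,204), the spool at (230,137), the tip cleaner at (192,147) and the screwdriver at (421,135).

Run:
```python
from h import *
import pickle
d=pickle.load(open("d0.pkl","rb"));t=d["top"];p=t["pixels"]
hsv=cv2.cvtColor(p,cv2.COLOR_RGB2HSV)
c=np.hstack([cv2.resize(p[185:270,130:235],None,fx=4,fy=4,interpolation=2)[:340],cv2.resize(p[180:265,262:357],None,fx=4,fy=4,interpolation=2)])
cv2.imwrite("pics/crop1.png",c[:,:,::-1]); print(c.shape)
def comps(m,box,z,amin):
    x0,y0,x1,y1=box; mm=np.zeros_like(m);mm[y0:y1,x0:x1]=m[y0:y1,x0:x1]
    for k in cv2.findContours(mm,cv2.RETR_EXTERNAL,cv2.CHAIN_APPROX_NONE)[0]:
        if cv2.contourArea(k)<amin: continue
        w=np.array([on(t,*q,z)[:2] for q in k[:,0,:].astype(float)],np.float32)
        r=cv2.minAreaRect(w); print(box,np.round(r[0],4),np.round(r[1],4),round(r[2],1),cv2.boundingRect(k))
v=hsv[:,:,2]
print("boxes");comps((v>150).astype(np.uint8)*255,(272,190,372,236),0.038,50)
print("plate")
for th in(70,85): comps((v>th).astype(np.uint8)*255,(130,185,235,270),0.06,800)
print("tote")
for th in (58,65,75): comps((v>th).astype(np.uint8)*255,(400,158,515,255),0.06,1000)
print("tray",)
for th in (50,58): comps((v>th).astype(np.uint8)*255,(262,183,380,245),0.034,1000)
# screwdriver, spool
comps((v>70).astype(np.uint8)*255,(405,90,440,175),0.015,20)
comps((v>100).astype(np.uint8)*255,(210,120,250,155),0.034,100)
```

```text
(340, 800, 3)
boxes
(272, 190, 372, 236) [0.5043 0.0509] [0.0396 0.0608] 89.1 (290, 202, 16, 24)
(272, 190, 372, 236) [ 0.5069 -0.0863] [0.0629 0.037 ] 23.6 (340, 199, 20, 26)
plate
(130, 185, 235, 270) [0.4681 0.3537] [0.1486 0.1983] 8.6 (141, 195, 81, 68)
(130, 185, 235, 270) [0.4687 0.354 ] [0.1444 0.1948] 8.9 (141, 196, 81, 66)
tote
(400, 158, 515, 255) [ 0.5185 -0.3752] [0.3153 0.2585] 88.5 (400, 158, 115, 97)
(400, 158, 515, 255) [ 0.5385 -0.3605] [0.2485 0.2619] 11.2 (403, 158, 105, 97)
(400, 158, 515, 255) [ 0.5238 -0.3681] [0.1962 0.243 ] 8.9 (405, 161, 101, 87)
tray
(262, 183, 380, 245) [ 0.5036 -0.0107] [0.3129 0.163 ] 89.2 (262, 183, 118, 62)
(262, 183, 380, 245) [ 0.5036 -0.0107] [0.3129 0.163 ] 89.2 (262, 183, 118, 62)
(405, 90, 440, 175) [ 0.7149 -0.2942] [0.0928 0.2128] 89.4 (406, 99, 34, 76)
(210, 120, 250, 155) [0.7137 0.232 ] [0.0724 0.0629] 44.4 (217, 125, 26, 26)
```

View pics/crop1.png

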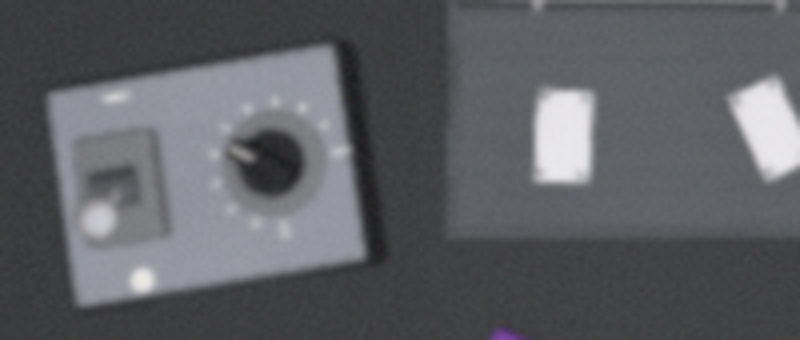

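The crop shows two silver boxes with corner screws, which match the castings. The knob pointer is at about (190,223), pointing up and left, so the knob angle is about 2.05 rad. The ball is at (154,239). I'll check consistency between the two views and then approach the knob.

```bash
cat >> h.py <<'E'
CT=np.array([0.4682,0.3537]);CY=np.radians(8.8)
def c2w(x,y): c,s=np.cos(CY),np.sin(CY); return CT+[c*x-s*y,s*x+c*y]
E
python3 - <<'E'
from h import *
import pickle
d=pickle.load(open("d0.pkl","rb"));t=d["top"];s=d["scene"]
def tri(a,b):
    (p,u),(q,w)=ray(t,*a),ray(s,*b);k=np.linalg.lstsq(np.c_[u,-w],q-p,rcond=None)[0];A=p+k[0]*u;B=q+k[1]*w;return (A+B)/2,np.linalg.norm(A-B)
print("ball",tri((154.25,239.5),(476.5,262)),"pred",c2w(-.024,.05))
k=c2w(0,-.047);print("knob",k,"disc px pred",proj(t,[*k,.072]),proj(s,[*k,.072]),"bar top",proj(t,[*k,.104]))
a,b=[on(t,130+u/4-.4,185+v/4-.4,.104)[:2] for u,v in((228,148),(258,160))]
ang=np.arctan2(*(a-b)[::-1]);ang2=np.arctan2(*(a-k)[::-1]);print("ptr",np.degrees([ang,ang2]))
manip.move_to([0.42,-0.15,0.36],manip.state()["tcp_rot"])
for y in (CY,CY+np.pi,CY-np.pi):
  for off in (0,-2.05):
    q=manip.inverse_kinematics([*k,.105],down(y+off));print(np.degrees(y+off).round(),None if q is None else np.round(q,2))
print(manip.state()["joint_positions"],manip.state()["t"])
E
```

```text
ball (array([0.4405232 , 0.39932528, 0.12783287]), np.float64(0.001931269863629457)) pred [0.43683323 0.39943976]
knob [0.47539033 0.30725327] disc px pred [197.22960364 225.55260912] [424.17645109 262.16351085] bar top [193.85037371 225.23371485]
ptr [67.8098541  63.09666992]
9.0 [ 0.12  0.62 -0.95  1.88  0.61  0.97 -2.53]
-109.0 [ 0.29  0.83 -1.25  1.87  0.88  1.13  1.52]
189.0 [-0.04  0.53 -0.74  1.89  0.45  0.9   0.73]
71.0 [ 0.19  0.68 -1.06  1.88  0.7   1.01 -1.51]
-171.0 [-0.04  0.53 -0.74  1.89  0.45  0.9   0.73]
-289.0 [ 0.19  0.68 -1.06  1.88  0.7   1.01 -1.51]
[ 0.63152408 -0.07794503 -0.35328568  1.90876005 -0.02988614  1.30782059
 -0.9942099 ] 2.0417
```

Run:
```python
from h import *
k=c2w(0,-.047);o=down(np.radians(67))
manip.move_gripper(.7)
manip.move_to([*k,.22],o)
print(manip.move_straight([*k,.105],vel=.12,f_stop=15))
manip.move_gripper(0,squeeze=40)
s=manip.state();print(s["width"]*85,s["gripper_force"],s["contact_force"],s["wrist_torque"])
def yaw(): 
    m=R.from_quat(manip.state()["tcp_rot"]).as_matrix();return np.degrees(np.arctan2(m[1,0],m[0,0]))%360
print("yaw",yaw())
q=np.array(manip.state()["joint_positions"])
for dq in list(np.radians([30,60,90,110]))+list(np.radians(np.arange(115,132,3))):
    p=q.copy();p[6]+=dq;manip.movej(p);s=manip.state()
    print(round(yaw(),1),np.round(s["wrist_torque"],2),np.round(s["contact_force"],1),s["width"]*85)
    if dq>1.8 and abs(s["wrist_torque"][2])>1.2: break
snap("top","pics/top1.png");print(s["t"])
```

```text
False
13.112809824920891 43.30560564994812 [ 1.4587631  -1.42676202  3.22047729] [-0.19968532 -0.20089645  0.01882341]
yaw 66.97478987759733
96.9 [-0.09 -0.23  0.1 ] [ 0.8 -0.4 -0. ] 12.99958158390099
126.8 [ 0.02 -0.36 -0.03] [ 2.4 -0.   0.4] 13.194149060594887
156.8 [ 0.16 -0.67  0.04] [ 3.4  1.4 -1.5] 13.119197900938286
176.8 [ 0.38 -0.8   0.01] [ 4.9  1.1 -2.9] 13.042027195008124
181.8 [ 0.49 -0.99  0.03] [ 5.5  2.1 -4.1] 12.877101059731912
184.8 [ 0.47 -0.91  0.05] [ 4.4  1.8 -2.7] 13.21463334595981
187.8 [ 0.49 -0.96  0.04] [ 5.2  2.4 -2.8] 12.949493526930496
190.5 [ 0.56 -0.92 -0.75] [ 4.8  2.  -3.7] 13.33389658741748
193.2 [ 0.64 -0.79 -1.8 ] [ 4.3  2.5 -3. ] 13.399927447516585
9.1417
```

Run:
```python
from h import *
q=np.array(manip.state()["joint_positions"]);q[6]-=np.radians(3);manip.movej(q)
manip.move_gripper(.5)
p=manip.state()["eef_pos"];manip.move_straight([p[0],p[1],.24],vel=.2)
im=snap("top","pics/top2.png")
manip.move_gripper(0,squeeze=30)
o=down(CY+np.pi)
a=c2w(-.066,.05);manip.move_to([*a,.24],o)
im2=snap("scene")
c=np.hstack([cv2.resize(im["pixels"][185:270,130:235],None,fx=3.5,fy=3.5,interpolation=2),cv2.resize(im2["pixels"][215:300,385:490],None,fx=3.5,fy=3.5,interpolation=2)])
cv2.imwrite("pics/crop2.png",c[:,:,::-1]);print(manip.state()["t"])
```

```text
11.775
```

View pics/crop2.png

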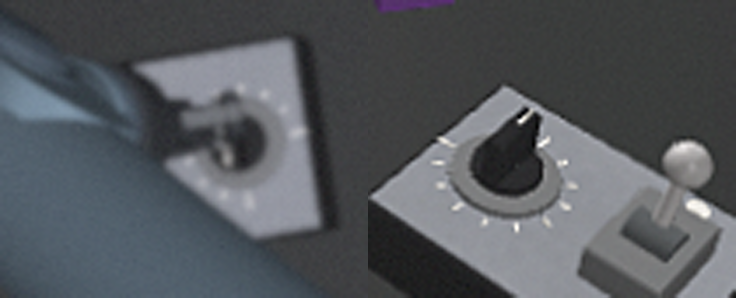

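The scene crop shows the knob's white line pointing to the robot-side edge, parallel to the unit's x axis, so it is at the stop. The switch is still on. Next I push the switch.

Run:
```python
from h import *
a=c2w(-.066,.05);z=.135
print(manip.move_straight([*a,z],vel=.15,f_stop=15))
for x in(-.04,-.02,-.005,.002,.006):
    r=manip.move_straight([*c2w(x,.05),z],vel=.08,f_stop=35);s=manip.state()
    print(x,r,np.round(s["contact_force"],1),np.round(s["eef_pos"],4))
    if r: break
print(s["t"]);im=snap("scene")
manip.move_straight([*c2w(-.04,.05),z],vel=.15)
manip.move_straight([*c2w(-.04,.05),.25],vel=.25)
im=snap("scene")
cv2.imwrite("pics/crop3.png",cv2.resize(im["pixels"][215:345,375:515],None,fx=4,fy=4,interpolation=2)[:,:,::-1]);print(manip.state()["t"])
```

```text
False
-0.04 False [-0.8 -0.1  0.2] [0.422  0.3971 0.1352]
-0.02 False [-0.   0.1  0.3] [0.4419 0.3999 0.1349]
-0.005 False [-0.2  0.4 -0. ] [0.4565 0.4022 0.1349]
0.002 False [-1.5 -0.3 -0.6] [0.4618 0.4035 0.1347]
0.006 False [-7.9 -3.9  4.6] [0.4622 0.4036 0.1346]
14.3417
15.5083
```

View pics/crop3.png

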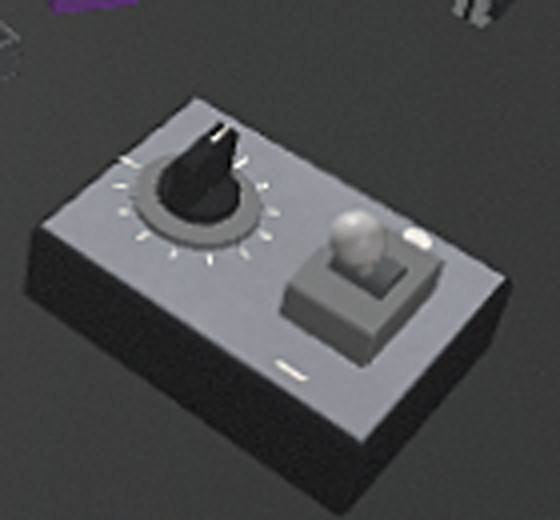

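```bash
cat >> h.py <<'E'
TT=np.array([0.5238,-0.3681]);TY=np.radians(8.9)
def t2w(x,y): c,s=np.cos(TY),np.sin(TY); return TT+[c*x-s*y,s*x+c*y]
def best(p,yaw):
    c=[(abs(q[6]),y) for y in(yaw,yaw+np.pi) if (q:=manip.inverse_kinematics(p,down(y))) is not None]
    return min(c)[1]
def pick(xy,yaw,z=.031):
    manip.move_gripper(.75)
    y=best([*xy,.2],yaw);manip.move_to([*xy,.2],down(y))
    r=manip.move_straight([*xy,z],vel=.12,f_stop=15)
    manip.move_gripper(0,squeeze=45);s=manip.state();print("pick",r,s["width"]*85,s["gripper_force"],s["eef_pos"],s["t"])
    manip.move_straight([*xy,.2],vel=.15);print("held",manip.state()["width"]*85,manip.state()["gripper_force"])
E
python3 - <<'E'
from h import *
im=snap("scene")
for a in(.6,.8,1.0): print(a,proj(im,[*c2w(.05*np.sin(a-.5),.05),.082+.05*np.cos(a-.5)]))
c=cv2.cvtColor(im["pixels"],cv2.COLOR_RGB2HSV)
p=manip.state()["eef_pos"];manip.move_straight([0.47,0.25,.28],vel=.3)
t=snap("top");v=cv2.cvtColor(t["pixels"],cv2.COLOR_RGB2HSV)[:,:,2]
m=np.zeros_like(v);m[190:236,272:372]=(v[190:236,272:372]>150)*255
for k in cv2.findContours(m,0,1)[0]:
    if cv2.contourArea(k)>50: print(cv2.minAreaRect(np.array([on(t,*q,.038)[:2] for q in k[:,0,:].astype(float)],np.float32)))
pick(np.array([.5043,.0509]),np.radians(-.9))
im=snap("scene","pics/held.png")
E
```

```text
0.6 [469.98016981 267.59609737]
0.8 [467.07526339 271.0285012 ]
1.0 [464.08842105 275.02931039]
((0.5043393969535828, 0.05087950825691223), (0.03959955275058746, 0.06083647161722183), 89.083984375)
((0.5069836378097534, -0.08671768009662628), (0.06291195005178452, 0.037687063217163086), 23.322446823120117)
pick False 34.28213804967367 44.92003262042999 [0.50505154 0.05107848 0.03177457] 19.7083
held 34.25743512373788 44.36075806617737
```

View pics/held.png

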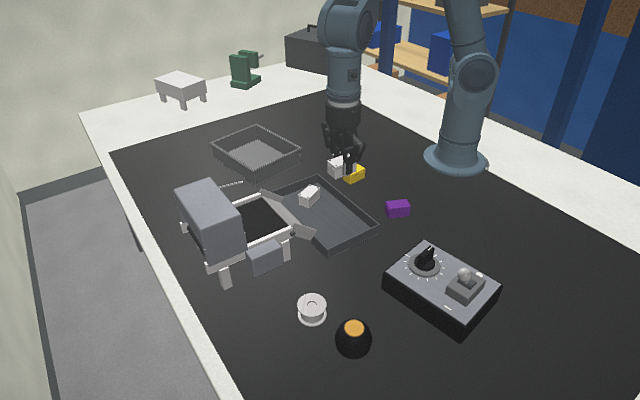

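The box is held at (337,168), and the switch is off: its ball at (464,274.5) matches the prediction for 1.0 rad. Now I place it.

```bash
cat >> h.py <<'E'
def place(x,y):
    xy=t2w(x,y);w=best([*xy,.2],TY);manip.move_to([*xy,.2],down(w))
    print(manip.move_straight([*xy,.045],vel=.15,f_stop=15))
    r=manip.move_straight([*xy,.028],vel=.02,f_stop=5);s=manip.state();print("down",r,s["eef_pos"],s["gripper_force"],s["contact_force"])
    manip.wait(.2);manip.move_gripper(.6);print("open",manip.state()["width"]*85)
    p=manip.state()["eef_pos"];manip.move_straight([p[0],p[1],.2],vel=.15);print("t",manip.state()["t"])
E
python3 - <<'E'
from h import *
place(0,-.05)
pick(np.array([.507,-.0867]),np.radians(23.4))
snap("scene","pics/held2.png")
E
```

```text
False
down True [ 0.53137937 -0.41742762  0.03185202] 44.819331765174866 [-0.33033785 -0.17983177  4.38671845]
open 50.7793145885306
t 26.4167
pick False 34.212220561187536 46.55715197324753 [ 0.50772769 -0.08675196  0.03170127] 29.875
held 34.40943095001659 45.98394334316254
```

View pics/held2.png

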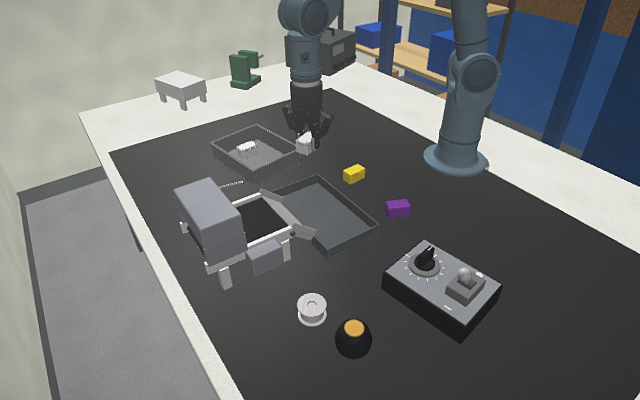

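The first box stands in the tote at (247,147), and the second is held at (304,143).

Run:
```python
from h import *
place(0,.05)
manip.move_to([.40,-.15,.33],manip.state()["tcp_rot"])
a=snap("scene");b=snap("top");c=np.hstack([cv2.resize(a["pixels"][110:190,200:312],(400,286)),cv2.resize(b["pixels"][155:255,390:530],(400,286))])
cv2.imwrite("pics/fin.png",c[:,:,::-1])
```

```text
False
down True [ 0.51597406 -0.31873691  0.03176948] 46.561381816864014 [0.15086658 0.07477601 4.16016591]
open 50.745965635413334
t 35.75
```

View pics/fin.png

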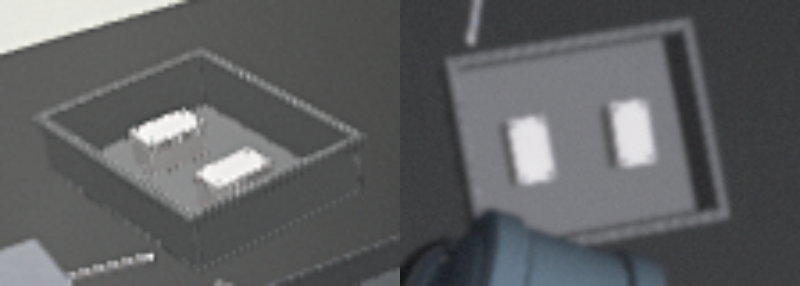

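Both boxes stand lids up, side by side in the tote, and the screwdriver has not moved.

```bash
python3 -c "
from plant import manip
print(manip.sign_off())"
```

```text
the job is handed in; nothing more can be done
None
```

The job is handed in at about 37 s: the knob is at its anticlockwise stop, the switch is off, and both die-cast boxes stand lids up, side by side in the tote; the hand-in returned no verdict.

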